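# Load a bonded stone into the trim-saw carriage and clamp it

### The job

Load the stone on its aluminium carrier into the saw carriage: lower the carrier over the raised rail, with the stone at the end away from the toggle clamp, and feel along the rail for the locating key until the carrier drops over it and sits fully down. Only then swing the clamp's handle down flat, so that its rubber foot presses on the carrier. Do not drop the carrier, do not clamp it while it stands proud, and leave the other things on the bench where they are.

Things in the scene. Friction and masses are not known exactly. Their poses are not given: they have to be found in the camera images.
- saw_carriage: Saw carriage, fixed to the bench: grey base plate 290 x 110 mm, top 16 mm above the bench, with a raised aluminium rail along it and a toggle clamp on a pedestal at one end (x = -107 to -173 mm). Origin on the bench under the middle of the rail; x runs along the rail away from the clamp (the stone belongs at the +x end), z up. Nothing rises from the plate beside the rail.
- rail_centre (a point): Middle of the rail's top edges, 56 mm above the bench; axes as the carriage's. The rail is an open-up channel 200 mm long (x) and 35 mm wide with rounded top edges, 40 mm above the base plate. A dark steel key is screwed across its trough, 12 mm thick along x, its top 9 mm above the rail's edges. It stands anywhere within 20 mm of this point along x: not given, to be seen or felt.
- carrier_centre (a point): Centre of the loose stone carrier, half-way up (20 mm): an open-down aluminium channel 150 mm long (x), 50 wide (y), 40 high, 40 between its flanges, about 0.65 kg, balanced near its middle. Grip its 50 mm width there. A stone (60 x 46 x 24 mm) is bonded on top, centred 47 mm toward +x. Fully down on the rail this point is 2 mm below rail_centre; standing on the key, 7 mm above it.
- stone_carrier: The same carrier; origin in the middle, level with its lower edges, axes as carrier_centre. Inside it, 22 mm above the lower edges, a flat pad 110 mm long rests on the rail's edges when fully down; across its middle (x = 0) runs a keyway 15 mm wide for the key. Standing on the key, the carrier already straddles the rail by 13 mm and can slide along it.
- carrier_stone_end (a point): Middle of the carrier's end face at the stone's end: 75 mm from carrier_centre along the carrier's +x, at the same height.
- clamp_handle (a joint): Angle h (rad) of the clamp's handle: 0 = lying flat toward the carriage's -x, clamp shut (end stop); 1.3 = raised, clamp open. It is stiff and stays where it is left; about 7 to 12 N at the grip moves it. Through links it swings the clamp arm by 1.5 h: as the handle goes down, so does the arm.
- handle_hinge (a point): On the handle's hinge axis, which is parallel to the carriage's y: 156 mm from the middle of the rail toward the clamp, 92 mm above the bench.
- handle_grip (a point): Point to hold on the handle's black round sleeve (17 mm thick, from 38 to 112 mm from the hinge). It is 85 mm from the hinge: at angle h it lies 85 cos h mm from handle_hinge toward the carriage's -x and 85 sin h mm above it. Pinched across the carriage's y, the sleeve can turn between the fingers. Flat, it has 80 mm free below it.
- clamp_spindle: Sprung rubber foot (18 mm across, 4 mm of spring travel) on the clamp arm; origin in the middle of its face. Shut, it presses on the bare half of the carrier's top (74 mm above the bench when fully down), 50 mm from the middle of the rail. Open, it stands about 165 mm above the bench and 105 to 120 mm from the middle of the rail.
- chip_hammer: Bystander: small hammer with a wooden handle, 218 mm long, lying on the bench.
- grey_stone: Bystander: grey rough stone, 47 x 60 x 36 mm, on the bench.
- opal_stone: Bystander: brown rough opal with a green face, 47 x 86 x 45 mm, on the bench.
- marker: Bystander: marking pen, 134 mm long, 18 mm thick, lying on the bench.

How it is judged:
By the outcome, as a careful person would: the job done as asked, in the order asked, and still so for the second after the job is handed in, with the robot touching nothing.
It also fails if it takes over 58 s, if anything falls off the work surface, if the arm or the gripper's body presses on something with over 40 N, if the wrist force passes 120 N, or if a joint passes its speed limit or range.

### The arm

A 7-joint arm with a two-finger parallel gripper is mounted at the origin on a cart in front of the work surface, level with it; the furniture and walls round the work are solid. World frame = base frame: x ahead of the robot, y to its left, z up, the work surface at z = 0. Lengths are in m, angles in rad, forces in N, time in s.
With the tool pointing down it reaches from about 0.425 to 1.025 m from the base axis. Payload 9.4 kg.
Tool frame: the origin (TCP) lies on the centre line of the jaws, within the pads' length; the fingertips stand 19 mm ahead of it and the grasp point (between the pads) is the TCP (manip.tips_ahead is the distance from the TCP to the fingertips, in m); z points along the fingers, y is the line along which they close (so a half turn about z gives the same grasp; the last joint's range is limited). The gripper opens to 93 mm and grips with 3 to 60 N. Pads are 15 mm wide; open, the fingers measure 128 mm over their backs; the gripper's body (75 mm by 188 mm) begins 65 mm behind the grasp point.
Start: joints at [1.209, 0.599, -0.003, 1.599, 0.002, 0.943, -0.08], TCP at [0.204, -0.696, 0.215] pointing down, gripper open.
Joint ranges: [-2.57, 2.57], [-0.35, 1.97], [-1.29, 1.29], [0.11, 2.56], [-1.05, 4.19], [0.11, 1.86], [-2.63, 2.63]. Speed limits (rad/s): [2.22, 2.22, 3.01, 3.01, 3.14, 3.14, 3.14].

### API

Orientations are given as a rotation vector (axis times angle).
In Python, from cell import manip gives the robot as it stands. The module is installed in compiled form; this text tells all that it offers.
- The arm moves only by the tool carry_out, never from a script. Its argument "deltas" is text: rows parted by semicolons, each of 5 numbers parted by spaces: the opening, from 0 (shut) to 1 (fully open), then the shift along the tool's x, y, z in cm, then the turn about the tool's z in rad. In form: jaw tx ty tz twist; .... A call has 1 to 5 rows; each row is the pose to reach, as a shift and turn from the pose commanded when the call began, along the tool's axes at that moment; what a row does not reach only later rows make up. A row lasts 1/8 s, in which the tool goes at most 62.5 mm and 10.7 degrees, less where a joint would pass 70% of its speed; a pose out of reach is approached as far as the arm can. A call with a gripper value outside its range is refused whole. The fingers move at their own pace and stop on an object; "grip_force" is the grip in N (left out, the last holds). Time passes only in rows, so rows that repeat a pose let the fingers close. It gives the time, the measured TCP pose, the force, the opening and the grip force at its end, in the units of the state.
- manip.read_state(): the state, without advancing time (a new reading comes with each control period).
- manip.read_camera(name): name is "scene" or "top"; returns a dict with "frame" (480x640x3 uint8, blue, green, red), "fov_y" (degrees; the focal length in pixels is half the picture's height over the tangent of half this angle, whatever the lens; pixels are square), "cx", "cy" (the principal point, pixels), "k1" (the pictures are not rectified: a ray, as slopes to the right and down, at radius r is drawn at 1 + k1 r^2 times it, then the intrinsics apply), "position" and "attitude" of the camera in the world. Camera axes: x right, y down, z forward; pixel columns grow to the right and rows downward; lengths in m; the calibration is good to about 2 mm. A picture is of the moment at which its call begins. There is no depth.
- manip.finish_job(): hands the job in; it is judged then, once.
Trained networks look in a picture, given as the dict that the camera call returned (one of the last four; its "shot" number tells which), for a name from the list of things; names that differ only in an ending like _2 or _b are one class to them, and where a whole thing is asked for, a point or a joint stands for the part that bears it (a point fixed in the world has none). Each returns a list of dicts, best first, with "score" (0 to 1); they miss things now and then, are a little off and sometimes report something else, mostly with a low value. They report only what shows in the picture. A call takes as long as a camera call.
- manip.boxes_of(picture, name): "bbox" ([centre column, centre row, width, height] in pixels, round what is visible of it).
- manip.silhouettes(picture, name): "region" (480x640 bool, what is visible of it) and "bbox" ([centre column, centre row, width, height] in pixels, round what is visible of it).
- manip.spot_point(picture, name): "uv" ([column, row] in pixels: a listed point, or the origin of a listed thing).
The state is a dict: "time_s": time; "joint_positions": joint angles; "joint_vel": joint speeds; "effort": joint torques, N m; "tool_pos": TCP position; "ee_rot": TCP orientation; "ft_force": force on the tool from outside, world axes, zero at the start; "moment": the same for the moment, N m; "grip_width": finger opening in m; "grasp_force": force on a finger pad.
Only numpy, scipy, OpenCV 4.12 (cv2) and the standard library are available. Lean on these libraries where they do the work, as an engineer would, in place of code of your own. Each camera call takes 0.05 s, during which the arm holds its last target. There are 200 camera calls.

## Working session

There is one attempt and no reset: what is moved stays moved. The work goes in short steps, Python scripts to look and compute and a tool call to move; the robot and the scene stay as the last step left them, time stands still between calls to the robot, and variables do not carry over. Pictures are saved under pics/ and viewed, at most 10 in all, crops included, and the job is handed in when it is done.

Besides the shell and the picture viewer there is one more tool, called as name(argument=value, ...) on one line, values as JSON. carry_out: Moves the arm, as the interface text tells. Its arguments: {"type":"object","properties":{"deltas":{"type":"string"},"grip_force":{"type":"number"}},"required":["deltas"]}

```bash
mkdir -p pics; cat > h.py <<'E'
import numpy as np, cv2
from scipy.spatial.transform import Rotation as R
from cell import manip
def rot(c):
    a=np.array(c["attitude"],float)
    return a if a.shape==(3,3) else (R.from_rotvec(a).as_matrix() if a.size==3 else R.from_quat(a).as_matrix())
def K(c):
    f=240/np.tan(np.radians(c["fov_y"])/2)
    return np.array([[f,0,c["cx"]],[0,f,c["cy"]],[0,0,1.]]),np.array([c["k1"],0,0,0,0.])
def ray(c,uv):
    k,d=K(c); p=cv2.undistortPoints(np.array([[uv]],float),k,d)[0,0]
    return np.array(c["position"]),rot(c)@np.array([p[0],p[1],1])
def atz(c,uv,z):
    o,d=ray(c,uv); return o+d*(z-o[2])/d[2]
def proj(c,P):
    k,d=K(c); r=rot(c).T; P=np.atleast_2d(np.array(P,float))
    return cv2.projectPoints(P,cv2.Rodrigues(r)[0],-r@np.array(c["position"]),k,d)[0][:,0]
def tri(L):
    A=np.zeros((3,3));b=np.zeros(3)
    for c,uv in L:
        o,d=ray(c,uv);d=d/np.linalg.norm(d);M=np.eye(3)-np.outer(d,d);A+=M;b+=M@o
    return np.linalg.solve(A,b)
E
python3 - <<'E'
from h import *
np.set_printoptions(precision=4,suppress=True)
s=manip.read_state();print(s)
cs={n:manip.read_camera(n) for n in("scene","top")}
for n,c in cs.items():
    cv2.imwrite(f"pics/{n}0.png",c["frame"]);print(n,{k:v for k,v in c.items() if k!="frame"})
for p in["rail_centre","carrier_centre","carrier_stone_end","stone_carrier","saw_carriage","handle_hinge","handle_grip","clamp_spindle","chip_hammer","grey_stone","opal_stone","marker"]:
    L=[]
    for n,c in cs.items():
        r=manip.spot_point(c,p)
        print(p,n,[(np.round(q["uv"],1),round(q["score"],2)) for q in r[:2]])
        if r:L.append((c,r[0]["uv"]))
    if len(L)==2:
        X=tri(L);print("   ",X,[np.round(proj(c,X)[0]-uv,1) for c,uv in L])
E
```

```text
{'time_s': 0.0, 'joint_positions': array([ 1.2093,  0.6001, -0.0025,  1.6001,  0.0018,  0.9429, -0.0798]), 'joint_vel': array([ 0.0005, -0.0004, -0.0003, -0.0002, -0.0013,  0.0006, -0.    ]), 'effort': array([  0.0002, -76.5053,   1.4973, -25.2356,  -0.0525,   0.0169,
         0.0002]), 'tool_pos': array([ 0.2036, -0.6953,  0.2146]), 'ee_rot': array([-3.1083, -0.4458,  0.0006]), 'ft_force': array([-0.0263,  0.8183, -0.0557]), 'moment': array([ 0.0013, -0.0016, -0.0101]), 'grasp_force': 0.0, 'grip_width': 0.09281278933494254}
scene {'fov_y': 47.50317038084187, 'cx': 321.22750489208767, 'cy': 236.2008779063152, 'k1': -0.05666397627747797, 'position': array([-0.4516,  0.8453,  0.8655]), 'attitude': array([-1.0602,  2.1937, -1.2362]), 'shot': 1}
top {'fov_y': 49.907628669903836, 'cx': 321.15179416838424, 'cy': 244.27819458716763, 'k1': -0.07679105327314846, 'position': array([0.3699, 0.0578, 1.2242]), 'attitude': array([-2.1638,  2.1584, -0.1333]), 'shot': 2}
rail_centre scene [(array([327.8, 235.8]), 0.77)]
rail_centre top [(array([348.9, 226.4]), 0.77)]
    [ 0.5528 -0.0091  0.0544] [a
[... 1052 characters left out ...]
158 ] [array([1.2, 0. ]), array([-1.1, -1.1])]
chip_hammer scene [(array([373.9, 210.7]), 0.7), (array([436.6, 255.3]), 0.69)]
chip_hammer top [(array([444.1, 315.7]), 0.94)]
    [ 0.3987 -0.1345  0.1749] [array([28.2, -4.2]), array([-30.2, -23.5])]
grey_stone scene [(array([247.6, 257.3]), 0.65)]
grey_stone top [(array([263.2, 181.5]), 0.83), (array([342.4, 229.5]), 0.26)]
    [0.6682 0.1927 0.0027] [array([-1. , -0.2]), array([0.9, 0.8])]
opal_stone scene [(array([306.3, 314.5]), 0.83)]
opal_stone top []
marker scene [(array([365.2, 290.2]), 0.68), (array([246.9, 300.5]), 0.45)]
marker top [(array([332.6, 310.8]), 0.7)]
    [ 0.3583  0.0252 -0.0054] [array([-0.7, -0. ]), array([0.6, 0.5])]
```

View pics/scene0.png

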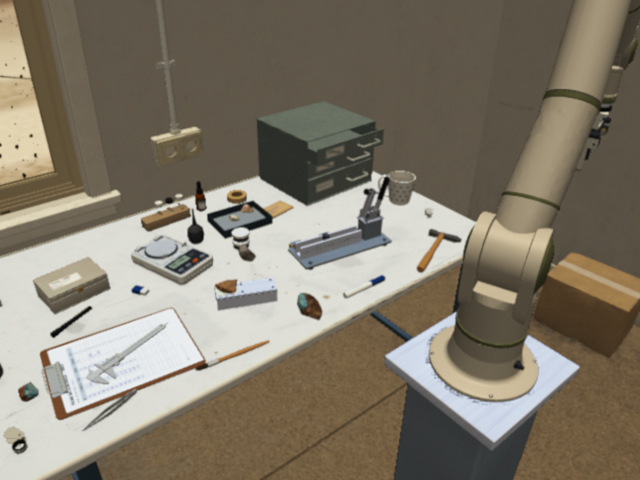

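View pics/top0.png

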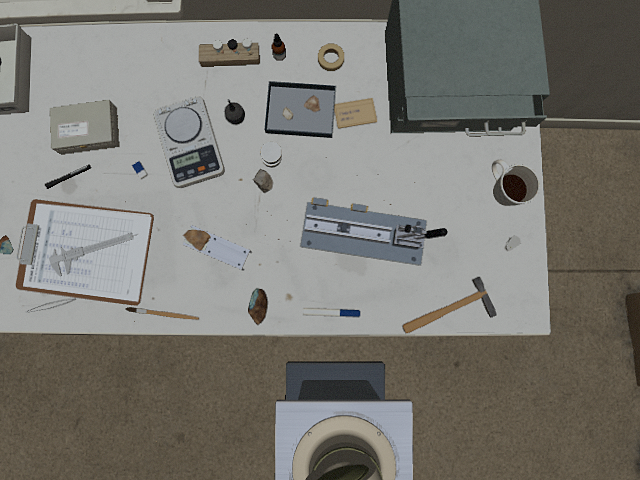

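The scene view shows the carrier near (247,293), with the stone at its left end, and the carriage near (340,245). In the top view the carrier is at (217,248) with its stone at (197,239), the rail runs from (305,225) to (395,240), and the clamp is at (410,235). Next I'll enlarge both areas.

```bash
python3 - <<'E'
from h import *
c=cv2.imread("pics/top0.png");s=cv2.imread("pics/scene0.png")
up=lambda i,x,y,w,h,W:cv2.resize(i[y:y+h,x:x+w],(W,300),interpolation=cv2.INTER_CUBIC)
a=np.hstack([up(c,175,217,80,60,400),up(s,205,265,80,60,400)])
b=up(c,290,190,160,60,800)
b=np.vstack([up(c,295,190,160,80,600)]);b=np.hstack([b,np.zeros((300,200,3),np.uint8)])
cv2.imwrite("pics/crop1.png",np.vstack([a,b]))
E
```

```text
(no output)
```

View pics/crop1.png

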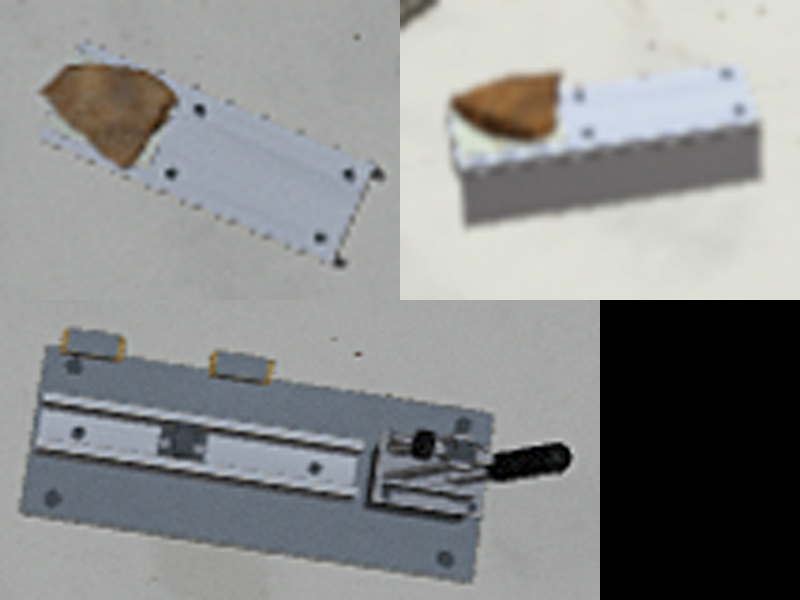

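The top view gives the carrier's corners at crop (82,43), (42,135), (378,172) and (338,262). The base plate's corners are at crop (48,345), (493,413), (470,582) and (20,515). The key shows at crop (183,440), left of the rail's middle (about 199,446).

```bash
cat > fit.py <<'E'
from h import *
from scipy.optimize import least_squares
def fit2(c,obj,uv,p0):
    "x,y,yaw of known 3D object points"
    obj=np.array(obj,float);uv=np.array(uv,float)
    def f(p):
        Rz=R.from_euler('z',p[2]).as_matrix()
        return (proj(c,obj@Rz.T+[p[0],p[1],0])-uv).ravel()
    r=least_squares(f,p0);return r.x,f(r.x).reshape(-1,2)
E
python3 - <<'E'
from fit import *
np.set_printoptions(precision=4,suppress=True)
T=manip.read_camera("top");S=manip.read_camera("scene")
pc=lambda x,y,s,ox,oy:((x+.5)/s-.5+ox,(y+.5)/s-.5+oy)
# carrier
o=[(.075,-.025,.04),(.075,.025,.04),(-.075,-.025,.04),(-.075,.025,.04)]
o=[(.075,-.025,.04),(.075,.025,.04),(-.075,-.025,.04),(-.075,.025,.04)]
uv=[pc(82,43,5,175,217),pc(42,135,5,175,217),pc(378,172,5,175,217),pc(338,262,5,175,217)]
p,r=fit2(T,o,uv,[.54,.29,1.2]);print("carrier",p,np.degrees(p[2]));print(r)
uvs=[pc(462-400,163,5,205,265),pc(765-400,122,5,205,265),pc(743-400,66,5,205,265)]
Rz=R.from_euler('z',p[2]).as_matrix()
print("scene check",proj(S,np.array(o)@Rz.T+[p[0],p[1],0]),"\n",np.array(uvs))
# carriage
o=[(.145,-.055,.016),(-.145,-.055,.016),(-.145,.055,.016),(.145,.055,.016)]
P=lambda x,y:pc(x,y-300,3.75,295,190)
for oo in (0,1):
    o=[(.145,-.055,.016),(-.145,-.055,.016),(-.145,.055,.016),(.145,.055,.016)] if oo==0 else [(.145,.055,.016),(-.145,.055,.016),(-.145,-.055,.016),(.145,-.055,.016)]
    q,r=fit2(T,o,[P(48,345),P(493,413),P(470,582),P(20,515)],[.547,0,1.57]);print("carriage",q,np.degrees(q[2]));print(r)
    if oo==0: pass
for z,uv in((.065,P(183,440)),(.056,P(199,446)),(.056,P(42,425)),(.056,P(362,470))):print(atz(T,uv,z))
for c in(T,S):
    for n in("carrier_centre","stone_carrier","saw_carriage","clamp_handle"):
        m=manip.silhouettes(c,n);print(n,[(q["score"],np.round(q["bbox"],0)) for q in m[:2]])
E
```

```text
carrier [0.5053 0.2967 1.1702] 67.04677625392424
[[ 0.7908 -0.4087]
 [-0.1739  0.7628]
 [ 0.1011 -1.1035]
 [-0.7067  0.7502]]
scene check [[214.131  286.3745]
 [216.5172 298.3908]
 [272.9537 277.5077]
 [277.0442 288.9566]] 
 [[217.  297.2]
 [277.6 289. ]
 [273.2 277.8]]
carriage [ 0.5424 -0.046   1.4218] 81.46321987283727
[[-0.9494 -0.1715]
 [ 0.6778 -0.0719]
 [ 0.9572  0.3953]
 [-0.6782 -0.2044]]
carriage [ 0.5436 -0.0462  1.4213] 81.43624428468098
[[ -8.0709  44.5798]
 [ -5.125   44.9672]
 [  6.8811 -45.6191]
 [  6.6111 -46.0384]]
[0.5494 0.0036 0.065 ]
[ 0.5471 -0.0066  0.056 ]
[0.5598 0.0894 0.056 ]
[ 0.5326 -0.1062  0.056 ]
carrier_centre [(0.6, array([219., 250.,  66.,  42.]))]
stone_carrier [(0.74, array([219., 249.,  76.,  46.]))]
saw_carriage [(0.78, array([372., 233., 148.,  71.]))]
clamp_handle [(0.65, array([429., 234.,  35.,  15.])), (0.41, array([408., 229.,   6.,   8.]))]
carrier_centre [(0.58, array([246., 295.,  62.,  33.])), (0.2, array([441., 251.,  45.,  44.]))]
stone_carrier [(0.58, array([247., 293.,  65.,  28.]))]
saw_carriage [(0.64, array([341., 224., 102.,  92.]))]
clamp_handle [(0.42, array([246., 253.,  19.,  16.])), (0.35, array([246., 294.,  65.,  30.]))]
```

```bash
cat >> fit.py <<'E'
def ortho(c,p,z,hx,hy,s):
    X,Y=np.meshgrid(np.linspace(hx,-hx,int(2*hx*1000*s)),np.linspace(hy,-hy,int(2*hy*1000*s)))
    ca,sa=np.cos(p[2]),np.sin(p[2])
    W=np.stack([p[0]+X*ca-Y*sa,p[1]+X*sa+Y*ca,0*X+z],-1).reshape(-1,3)
    uv=proj(c,W).astype(np.float32).reshape(X.shape+(2,))
    im=cv2.remap(c["frame"],uv[...,0],uv[...,1],cv2.INTER_CUBIC)
    n=int(.01*1000*s)
    for i in range(0,im.shape[1],1):
        if (i-im.shape[1]//2)%n==0: im[:6,i]=(0,0,255) if (i-im.shape[1]//2)%(5*n) else (0,255,0); im[-6:,i]=(0,0,255)
    for j in range(im.shape[0]):
        if (j-im.shape[0]//2)%(n//2)==0: im[j,:8 if (j-im.shape[0]//2) else 40]=(0,0,255);im[j,-8 if (j-im.shape[0]//2) else -40:]=(0,0,255)
    return im
E
python3 - <<'E'
from fit import *
T=manip.read_camera("top");S=manip.read_camera("scene")
im=[ortho(c,p,z,.12,.025 if z>.05 else .03,3) for p,z in(((.547,-.0084,1.4218),.056),((.5053,.2967,1.1702),.04)) for c in(T,S)]
im=np.vstack(im);print(im.shape);cv2.imwrite("pics/ortho1.png",im[:600])
E
```

```text
(660, 720, 3)
```

View pics/ortho1.png

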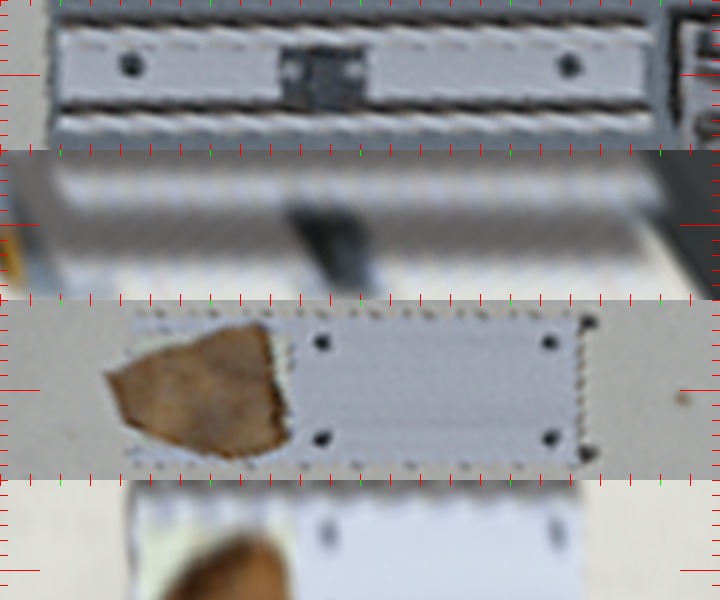

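Both orthographic panels agree. In the top-view panel the rail's lips span rows 25–130 and columns 57–650, and the key is near column 323, about 10 mm toward +x of the rail's middle. The carrier's top covers columns 135–580 and rows 315–465. I'll set targets from these and start moving.

```bash
cat > go.py <<'E'
from h import *
import sys
np.set_printoptions(precision=4,suppress=True)
# usage: go.py x y z yawdeg  -> delta from measured pose, tool axes
s=manip.read_state();M=R.from_rotvec(s["ee_rot"]).as_matrix()
print("t",round(s["time_s"],2),"pos",s["tool_pos"],"yaw",round(np.degrees(np.arctan2(M[1,0],M[0,0])),2),"tilt",M[:,2],"F",s["ft_force"],"M",s["moment"],"w",s["grip_width"],"q",s["joint_positions"])
a=list(map(float,sys.argv[1:]))
for i in range(0,len(a),4):
    d=M.T@(np.array(a[i:i+3])-s["tool_pos"])*100
    y=np.radians(a[i+3])-np.arctan2(M[1,0],M[0,0])
    print("d",np.round(d,2),"twist",round(-((y+np.pi)%(2*np.pi)-np.pi),3))
E
python3 go.py .30 -.66 .30 16.3  .45 -.45 .32 50  .55 -.2 .32 80  .55 .05 .32 80  .5058 .2978 .2 67
```

```text
t 1.9 pos [ 0.2037 -0.6958  0.2154] yaw 16.32 tilt [ 0. -0. -1.] F [-1.2677  0.2656 -0.0521] M [-0.0262 -0.0161 -0.0154] w 0.09321713376530831 q [ 1.2093  0.5993 -0.0025  1.5994  0.0018  0.9429 -0.0798]
d [10.25 -0.73 -8.46] twist 0.0
d [ 30.54 -16.67 -10.46] twist -0.588
d [ 47.16 -37.85 -10.46] twist -1.111
d [ 54.19 -61.85 -10.46] twist -1.111
d [ 56.91 -86.87   1.54] twist -0.885
```

carry_out(deltas="1 3 -1 -5 0; 1 7 -3 -8.5 -0.15; 1 12 -6 -10.5 -0.3; 1 17 -9 -10.5 -0.45; 1 22 -12 -10.5 -0.6")

```text
time_s: 2.52
tool_pos: [0.3823, -0.5174, 0.3211]
ee_rot: [2.835, 1.351, 0.0]
ft_force: [-0.3, -0.5, -0.2]
grip_width: 0.093
grasp_force: 0.0
```

```bash
python3 go.py .52 -.3 .32 70  .55 .05 .32 80  .5058 .2978 .2 67
```

```text
t 2.52 pos [ 0.3823 -0.5174  0.3211] yaw 50.97 tilt [ 0.0007 -0.001  -1.    ] F [-0.2913 -0.5068 -0.2028] M [-0.0603 -0.0635  0.0156] w 0.09298779165356423 q [ 0.9738  0.4102 -0.1861  1.6666  0.0844  1.0715  0.0812]
d [25.56 -2.99  0.1 ] twist -0.332
d [ 54.64 -22.7    0.06] twist -0.507
d [ 71.11 -41.75  12.04] twist -0.28
```

carry_out(deltas="1 6 0 0 -0.08; 1 12 -1 0 -0.16; 1 18 -2 0 -0.24; 1 24 -3 0 -0.32; 1 29 -6.5 0 -0.38")

```text
time_s: 3.15
tool_pos: [0.5162, -0.2512, 0.3203]
ee_rot: [2.531, 1.861, 0.002]
ft_force: [0.9, -0.5, 1.1]
grip_width: 0.0927
grasp_force: 0.0
```

```bash
python3 go.py .55 .05 .32 80  .5058 .2978 .2 67
```

```text
t 3.15 pos [ 0.5162 -0.2512  0.3203] yaw 72.64 tilt [ 0.0011  0.0003 -1.    ] F [ 0.8685 -0.545   1.0705] M [-0.0489 -0.087   0.0107] w 0.09273698599805723 q [ 0.6189  0.3306 -0.3553  1.8094  0.1319  1.0237 -0.0904]
d [29.76 -5.76  0.04] twist -0.128
d [ 52.09 -17.38  12.05] twist 0.099
```

carry_out(deltas="1 6 -1 0 0; 1 12 -2 0 0; 1 18 -3 0 0; 1 24 -4 0 0; 1 30 -6 0 0")

```text
time_s: 3.78
tool_pos: [0.5481, 0.0519, 0.3206]
ee_rot: [2.534, 1.856, 0.001]
ft_force: [0.7, 0.3, -0.1]
grip_width: 0.0928
grasp_force: 0.0
```

```bash
python3 go.py .5058 .2978 .12 67
```

```text
t 3.77 pos [0.5481 0.0519 0.3206] yaw 72.43 tilt [ 0.0008  0.     -1.    ] F [ 0.6711  0.2817 -0.0997] M [-0.054  -0.1568 -0.0252] w 0.09278553640628137 q [ 0.1532  0.3096 -0.4604  1.8526  0.1602  1.0149 -0.6797]
d [ 22.16 -11.47  20.06] twist 0.095
```

carry_out(deltas="1 5 -2.5 1 0.03; 1 10 -5 3 0.06; 1 15 -7.5 6.5 0.095; 1 19 -10 10 0.095; 1 22.2 -11.5 14 0.095")

```text
time_s: 4.4
tool_pos: [0.5042, 0.299, 0.1798]
ee_rot: [-2.618, -1.736, -0.002]
ft_force: [0.7, -0.2, 0.5]
grip_width: 0.0928
grasp_force: 0.0
```

carry_out(deltas="1 0 0 3 0; 1 0 0 6 0; 1 0 0 6 0; 1 0 0 6 0")

```text
time_s: 4.9
tool_pos: [0.5054, 0.2968, 0.1214]
ee_rot: [-2.62, -1.734, -0.002]
ft_force: [0.8, -0.1, 0.7]
grip_width: 0.0929
grasp_force: 0.0
```

```bash
python3 go.py .5058 .2978 .023 67
```

```text
t 4.9 pos [0.5054 0.2968 0.1214] yaw 67.01 tilt [ 0.0008  0.0006 -1.    ] F [ 0.8342 -0.1061  0.6941] M [-0.0405 -0.0468 -0.0106] w 0.09290871673340655 q [-0.3589  0.5807 -0.3932  1.9892  0.3609  0.638  -1.3881]
d [ 0.1  -0.01  9.84] twist 0.0
```

carry_out(deltas="1 0.1 0 4 0; 1 0.1 0 8 0; 1 0.1 0 9.7 0; 1 0.1 0 9.8 0")

```text
time_s: 5.4
tool_pos: [0.5054, 0.2975, 0.0226]
ee_rot: [2.619, 1.734, -0.0]
ft_force: [-0.3, 0.8, -0.9]
grip_width: 0.0934
grasp_force: 0.0
```

carry_out(deltas="0.3 0 0 0 0; 0.3 0 0 0 0; 0.3 0 0 0 0; 0.3 0 0 0 0; 0.3 0 0 0 0", grip_force=40)

```text
time_s: 6.02
tool_pos: [0.5057, 0.2973, 0.0226]
ee_rot: [2.619, 1.734, 0.001]
ft_force: [0.7, -0.7, 3.4]
grip_width: 0.0498
grasp_force: 40.0
```

```bash
python3 go.py .5058 .2978 .023 67
```

```text
t 6.03 pos [0.5057 0.2973 0.0226] yaw 67.01 tilt [ 0.0006  0.     -1.    ] F [ 0.7483 -0.732   3.3975] M [-0.2488 -0.2183 -0.03  ] w 0.04978518149823103 q [-0.4327  0.7199 -0.292   2.0426  0.4616  0.4411 -1.4787]
d [ 0.05 -0.01 -0.04] twist 0.0
```

carry_out(deltas="0.3 0 0 -2 0; 0.3 0 0 -6 0; 0.3 0 0 -11 0; 0.3 0 0 -16 0; 0.3 0 0 -16 0")

```text
time_s: 6.65
tool_pos: [0.5064, 0.2982, 0.1852]
ee_rot: [2.62, 1.734, 0.008]
ft_force: [0.2, 0.5, -8.0]
grip_width: 0.0498
grasp_force: 40.0
```

```bash
python3 go.py .5475 -.0085 .18 81.5
```

```text
t 6.65 pos [0.5064 0.2982 0.1852] yaw 67.01 tilt [ 0.0042  0.0027 -1.    ] F [ 0.1889  0.4675 -7.9826] M [-0.0339 -0.0727 -0.0164] w 0.04976273184156745 q [-0.3165  0.5026 -0.4488  1.9347  0.3073  0.7659 -1.341 ]
d [-26.63  15.77   0.45] twist -0.253
```

carry_out(deltas="0.3 -4 2.5 0 -0.04; 0.3 -9 5.5 0 -0.09; 0.3 -14 8.5 0 -0.14; 0.3 -19 11.5 0 -0.19; 0.3 -23 13.8 0 -0.253")

```text
time_s: 7.28
tool_pos: [0.5411, 0.0286, 0.1799]
ee_rot: [-2.378, -2.05, 0.006]
ft_force: [0.5, 0.4, -6.6]
grip_width: 0.0495
grasp_force: 40.0
```

carry_out(deltas="0.3 -2 1 0 0; 0.3 -4.0 1 0 0; 0.3 -4.0 1 0 0")

```text
time_s: 7.65
tool_pos: [0.5449, -0.0108, 0.1809]
ee_rot: [-2.38, -2.048, 0.005]
ft_force: [-0.7, 0.6, -6.5]
grip_width: 0.0494
grasp_force: 40.0
```

```bash
python3 go.py .5475 -.0085 .105 81.5
```

```text
t 7.65 pos [ 0.5449 -0.0108  0.1809] yaw 81.41 tilt [-0.0033 -0.0007 -1.    ] F [-0.7452  0.5576 -6.5245] M [ 0.014  -0.0787 -0.0401] w 0.049435196686667134 q [ 0.2903  0.4756 -0.5241  2.022   0.3491  0.7344 -0.5989]
d [0.28 0.24 7.59] twist -0.002
```

carry_out(deltas="0.3 0.28 0.24 4 0; 0.3 0.28 0.24 7.8 0; 0.3 0.28 0.24 7.8 0; 0.3 0.28 0.24 7.8 0")

```text
time_s: 8.15
tool_pos: [0.5497, -0.0057, 0.1052]
ee_rot: [-2.378, -2.053, -0.001]
ft_force: [1.7, 0.2, -6.1]
grip_width: 0.0498
grasp_force: 40.0
```

```bash
python3 go.py; python3 - <<'E'
from fit import *
T=manip.read_camera("top");S=manip.read_camera("scene")
up=lambda c,x,y,w,h,W,H:cv2.resize(c["frame"][y:y+h,x:x+w],(W,H),interpolation=cv2.INTER_CUBIC)
cv2.imwrite("pics/hover.png",np.vstack([up(T,280,190,160,60,800,300),up(S,270,200,133,50,800,300)]))
E
```

```text
t 8.15 pos [ 0.5497 -0.0057  0.1052] yaw 81.61 tilt [ 0.0005  0.0005 -1.    ] F [ 1.6863  0.1622 -6.1221] M [-0.0202 -0.0798  0.0613] w 0.049766915604908334 q [ 0.2192  0.5799 -0.4489  2.0789  0.451   0.576  -0.696 ]
```

View pics/hover.png

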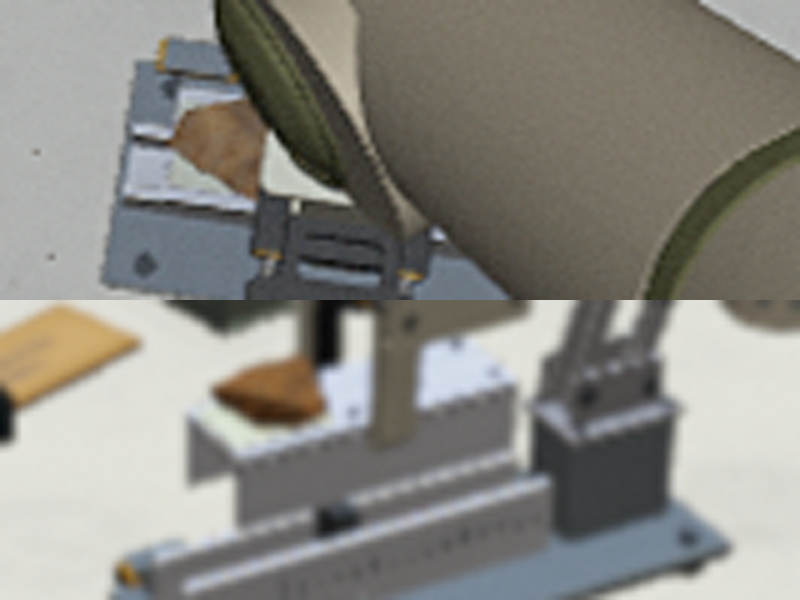

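The carrier hovers over the rail: its near lower-left corner is at crop (238,527), and the key shows at (338,517), with the rail below and roughly aligned. I'll check this against projected model points.

```bash
python3 - <<'E'
from fit import *
S=manip.read_camera("scene");T=manip.read_camera("top")
def w(p,P):
    Rz=R.from_euler('z',p[2]).as_matrix();return np.array(P,float)@Rz.T+[p[0],p[1],0]
f=S["frame"].copy()
def poly(c,f,P,col,s,ox,oy,big,dy=0):
    uv=proj(c,P);uv=(uv+.5-[ox,oy])*s-.5+[0,dy]
    cv2.polylines(big,[np.round(uv*8).astype(int).reshape(-1,1,2)],True,col,1,cv2.LINE_AA,3)
rail=(.5478,-.0065,1.4218);car=(.5497+.0001,-.0057+.0005,np.radians(81.6));b=.0826
big=cv2.resize(S["frame"][200:260,270:370],(800,480),interpolation=cv2.INTER_CUBIC)
poly(S,f,w(car,[(.075,.025,b+.04),(.075,.025,b),(-.075,.025,b),(-.075,.025,b+.04)]),(0,0,255),8,270,200,big)
poly(S,f,w(car,[(.075,-.025,b),(.075,-.025,b+.04),(.075,.025,b+.04),(.075,.025,b)]),(0,0,255),8,270,200,big)
poly(S,f,w(rail,[(.1,.0175,.056),(.1,-.0175,.056),(-.1,-.0175,.056),(-.1,.0175,.056)]),(0,255,0),8,270,200,big)
poly(S,f,w(rail,[(.1,.0175,.016),(.1,.0175,.056),(-.1,.0175,.056),(-.1,.0175,.016)]),(0,255,0),8,270,200,big)
poly(S,f,w(rail,[(.016,.0,.065),(.004,.0,.065),(.004,0.,.056),(.016,0.,.056)]),(255,0,0),8,270,200,big)
cv2.imwrite("pics/ov.png",big)
E
```

```text
(no output)
```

View pics/ov.png

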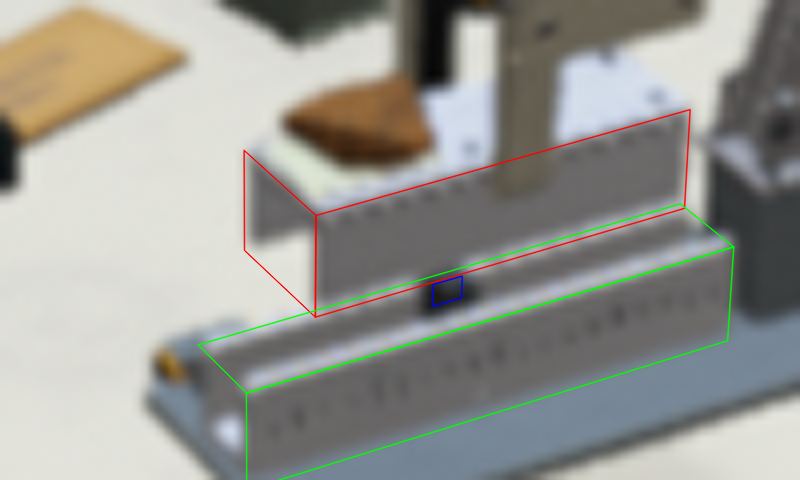

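carry_out(deltas="0.3 0 -0.17 0 0; 0.3 0 -0.17 1.5 0; 0.3 0 -0.17 2.3 0; 0.3 0 -0.17 2.7 0; 0.3 0 -0.17 2.7 0")

```text
time_s: 8.98
tool_pos: [0.5475, -0.0065, 0.0769]
ee_rot: [-2.379, -2.051, 0.001]
ft_force: [0.6, 0.6, -7.0]
grip_width: 0.0493
grasp_force: 40.0
```

```bash
python3 go.py
```

```text
t 8.97 pos [ 0.5475 -0.0065  0.0769] yaw 81.53 tilt [-0.0008  0.0001 -1.    ] F [ 0.5652  0.6341 -7.0103] M [-0.0944 -0.0761 -0.0495] w 0.04933942819855362 q [ 0.1918  0.6186 -0.4112  2.1016  0.4899  0.5146 -0.7321]
```

carry_out(deltas="0.3 0 0 0.4 0; 0.3 0 0 0.8 0; 0.3 0 0 1.1 0; 0.3 0 0 1.2 0")

```text
time_s: 9.48
tool_pos: [0.5476, -0.0067, 0.0655]
ee_rot: [2.38, 2.051, -0.0]
ft_force: [-2.2, -0.6, 5.6]
grip_width: 0.0497
grasp_force: 40.0
```

```bash
python3 go.py
```

```text
t 9.47 pos [ 0.5476 -0.0067  0.0655] yaw 81.52 tilt [-0.0001 -0.0003 -1.    ] F [-2.2123 -0.5887  5.5994] M [-0.1496  0.4993 -0.0317] w 0.049724554493838 q [ 0.1793  0.6348 -0.3939  2.1088  0.5064  0.4891 -0.747 ]
```

carry_out(deltas="0.3 0.15 0 0.05 0; 0.3 0.3 0 0.05 0; 0.3 0.45 0 0.05 0; 0.3 0.6 0 0.05 0; 0.3 0.7 0 0.05 0")

```text
time_s: 10.1
tool_pos: [0.5489, 0.0001, 0.0651]
ee_rot: [2.38, 2.05, 0.0]
ft_force: [-0.4, 1.3, -6.3]
grip_width: 0.0498
grasp_force: 40.0
```

```bash
python3 go.py
```

```text
t 10.1 pos [0.5489 0.0001 0.0651] yaw 81.49 tilt [ 0.0005 -0.0002 -1.    ] F [-0.3511  1.2771 -6.2546] M [-0.1108 -0.1102  0.0031] w 0.04975033626648697 q [ 0.1659  0.636  -0.3921  2.1068  0.5052  0.4887 -0.7579]
```

carry_out(deltas="0.3 0 0 0.15 0; 0.3 0 0 0.25 0; 0.3 0 0 0.25 0")

```text
time_s: 10.48
tool_pos: [0.5487, 0.0006, 0.0621]
ee_rot: [-2.379, -2.051, -0.0]
ft_force: [1.1, 0.4, -6.3]
grip_width: 0.0497
grasp_force: 40.0
```

```bash
python3 go.py
```

```text
t 10.47 pos [0.5487 0.0006 0.0621] yaw 81.53 tilt [-0.0002  0.0003 -1.    ] F [ 1.092   0.3968 -6.2924] M [-0.0175 -0.1789  0.0137] w 0.04966475849195728 q [ 0.1628  0.6405 -0.3888  2.1083  0.5086  0.4832 -0.7609]
```

carry_out(deltas="0.3 0 0 0.2 0; 0.3 0 0 0.4 0; 0.3 0 0 0.55 0; 0.3 0 0 0.6 0; 0.3 0 0 0.6 0")

```text
time_s: 11.1
tool_pos: [0.5486, 0.0003, 0.0566]
ee_rot: [2.379, 2.051, -0.0]
ft_force: [-0.5, -0.4, -2.1]
grip_width: 0.0497
grasp_force: 40.0
```

```bash
python3 go.py
```

```text
t 11.1 pos [0.5486 0.0003 0.0566] yaw 81.52 tilt [ 0.     -0.0002 -1.    ] F [-0.4949 -0.3917 -2.0775] M [-0.0985  0.1766 -0.0249] w 0.049719288898459925 q [ 0.1564  0.6485 -0.3797  2.1118  0.5166  0.4707 -0.7681]
```

carry_out(deltas="0.3 0 0 0.07 0; 0.3 0 0 0.12 0; 0.3 0 0 0.12 0")

```text
time_s: 11.48
tool_pos: [0.5487, 0.0003, 0.0565]
ee_rot: [2.379, 2.05, 0.0]
ft_force: [-5.0, -0.7, 14.6]
grip_width: 0.0496
grasp_force: 40.0
```

```bash
python3 go.py
```

```text
t 11.47 pos [0.5487 0.0003 0.0565] yaw 81.52 tilt [ 0.0008 -0.0008 -1.    ] F [-4.9865 -0.6902 14.6363] M [-0.2176  1.0581 -0.0497] w 0.04957731863420975 q [ 0.1552  0.6483 -0.3784  2.1123  0.5179  0.4694 -0.7696]
```

It is fully seated: 9.0 mm lower than when it stood on the key, and firm under an extra push. I'll relieve the push, release and go up.

carry_out(deltas="0.3 0 0 -0.12 0; 0.3 0 0 -0.14 0; 0.8 0 0 -0.14 0; 0.8 0 0 -0.14 0; 0.8 0 0 -0.14 0")

```text
time_s: 12.1
tool_pos: [0.5489, 0.0004, 0.0567]
ee_rot: [2.379, 2.051, 0.001]
ft_force: [-0.4, 0.2, 0.2]
grip_width: 0.0727
grasp_force: 0.0
```

carry_out(deltas="0.8 0 0 -2 0; 0.8 0 0 -6 0; 0.8 0 0 -12 0; 0.8 0 0 -18 0; 0.8 0 0 -24 0")

```text
time_s: 12.72
tool_pos: [0.5484, 0.0003, 0.2987]
ee_rot: [-2.379, -2.051, -0.0]
ft_force: [1.0, -0.6, 0.5]
grip_width: 0.0742
grasp_force: 0.0
```

```bash
python3 - <<'E'
from fit import *
rail=np.array([.5478,-.0065]);a=np.radians(81.5);u=np.array([np.cos(a),np.sin(a)])
h=rail-.156*u;g=h-.085*np.cos(1.3)*u
print("hinge",h,"grip",g,.092+.085*np.sin(1.3))
S=manip.read_camera("scene");T=manip.read_camera("top")
for n,k in(("handle_grip",(g[0],g[1],.174)),("handle_hinge",(h[0],h[1],.092))):
  for c in(S,T):
    print(n,[(np.round(q["uv"],1),round(q["score"],2)) for q in manip.spot_point(c,n)[:2]],proj(c,k))
up=lambda c,x,y,w,h,W,H:cv2.resize(c["frame"][y:y+h,x:x+w],(W,H),interpolation=cv2.INTER_CUBIC)
cv2.imwrite("pics/seated.png",up(S,280,165,120,90,800,600))
E
python3 go.py $(python3 -c "print(.5229,-.1826,.30,81.5)")
```

```text
hinge [ 0.52474173 -0.16078647] grip [ 0.52138093 -0.18327412] 0.1739024457604614
handle_grip [(array([384.2, 181.2]), 0.54)] [[382.85802779 185.44415246]]
handle_grip [] [[436.25737176 232.63104707]]
handle_hinge [(array([377.2, 209.9]), 0.91)] [[374.42742104 212.33377469]]
handle_hinge [(array([311.1, 221.9]), 0.72)] [[417.91283091 236.33598086]]
t 13.03 pos [0.5479 0.     0.2954] yaw 81.52 tilt [-0.0018 -0.0004 -1.    ] F [-0.4592  0.115  -0.3081] M [-0.0514 -0.0703 -0.0155] w 0.07452431121923633 q [ 0.3458  0.3523 -0.6013  1.8842  0.2375  0.9782 -0.5091]
d [-18.43   0.22  -0.45] twist 0.0
```

View pics/seated.png

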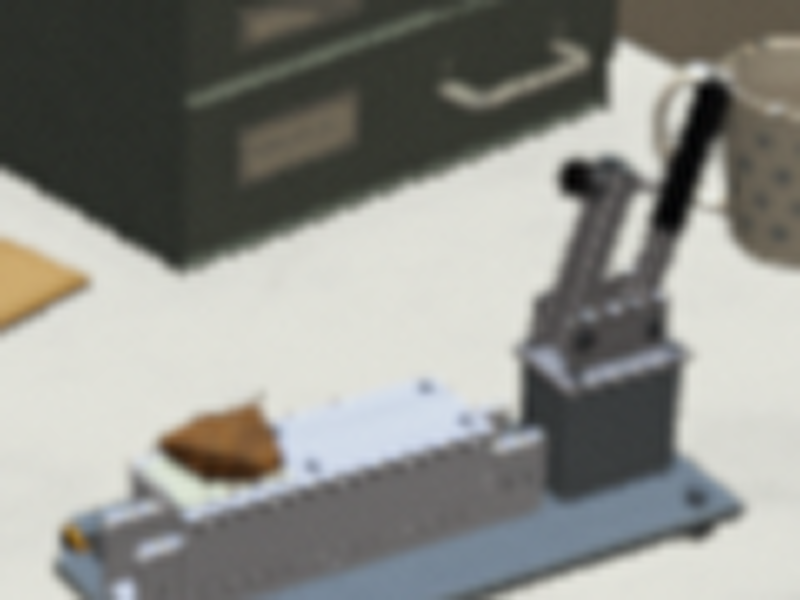

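The picture shows the carrier down on the rail, with the stone at the end away from the clamp. The handle's sleeve runs from crop (670,225) to (712,85). Next is the handle.

carry_out(deltas="0.8 -5 0.05 -0.5 0; 0.8 -10 0.1 -0.5 0; 0.8 -15 0.2 -0.5 0; 0.8 -18.5 0.1 -0.5 0; 0.8 -18.5 0.1 0 0")

```text
time_s: 13.65
tool_pos: [0.5211, -0.1858, 0.2945]
ee_rot: [-2.383, -2.044, 0.004]
ft_force: [-0.9, 0.1, 0.0]
grip_width: 0.0746
grasp_force: 0.0
```

```bash
python3 go.py .5214 -.1833 .174 81.5; python3 - <<'E'
from fit import *
S=manip.read_camera("scene");T=manip.read_camera("top")
for n in("clamp_handle",):
    for c in(S,T): print([(round(q["score"],2),np.round(q["bbox"])) for q in manip.silhouettes(c,n)[:2]])
h=np.array([.52474,-.16079]);a=np.radians(81.5);u=np.array([np.cos(a),np.sin(a)])
for r in(.038,.085,.112):
    P=[*(h-r*np.cos(1.3)*u),.092+r*np.sin(1.3)];print(r,(proj(S,P)[0]+.5-[280,165])*6.667)
E
```

```text
t 13.65 pos [ 0.5211 -0.1858  0.2945] yaw 81.25 tilt [-0.0032  0.0002 -1.    ] F [-0.9036  0.0727  0.008 ] M [-0.0087 -0.0852 -0.0051] w 0.07460272150410083 q [ 0.6522  0.3533 -0.5536  1.8757  0.2215  0.9767 -0.1521]
d [ 0.26  0.03 12.05] twist -0.004
[(0.62, array([384., 195.,  15.,  30.]))]
[(0.51, array([430., 236.,  28.,  17.])), (0.45, array([371., 232., 142.,  69.]))]
0.038 [657.7414336  239.74456665]
0.085 [689.07959298 139.83819171]
0.112 [707.38711323  81.43090782]
```

carry_out(deltas="0.8 0.2 0 5 0; 0.8 0.2 0 9 0; 0.8 0.2 0 11.5 0; 0.8 0.2 0 12 0; 0.8 0.2 0 12 0")

```text
time_s: 14.48
tool_pos: [0.5232, -0.18, 0.177]
ee_rot: [2.378, 2.053, 0.001]
ft_force: [-0.8, 0.4, 0.4]
grip_width: 0.0745
grasp_force: 0.0
```

carry_out(deltas="0 0 0 0 0; 0 0 0 0 0; 0 0 0 0 0; 0 0 0 0 0; 0 0 0 0 0", grip_force=20)

```text
time_s: 15.1
tool_pos: [0.5227, -0.1809, 0.1767]
ee_rot: [2.38, 2.051, -0.0]
ft_force: [0.0, -0.8, -0.2]
grip_width: 0.0289
grasp_force: 0.0
```

```bash
python3 go.py .5214 -.1833 .174 81.5
```

```text
t 15.1 pos [ 0.5227 -0.1809  0.1767] yaw 81.52 tilt [ 0.     -0.0001 -1.    ] F [ 0.0152 -0.7954 -0.1824] M [-0.0754 -0.0823 -0.0071] w 0.028910240297633064 q [ 0.5837  0.4846 -0.4966  2.0122  0.3413  0.7252 -0.2714]
d [-0.26 -0.09  0.27] twist 0.0
```

Still closing at 29 mm. I'll move to the refined pose and let it close.

carry_out(deltas="0 -0.2 0 0.2 0; 0 -0.2 0 0.2 0; 0 -0.2 0 0.2 0; 0 -0.2 0 0.2 0")

```text
time_s: 15.6
tool_pos: [0.5227, -0.183, 0.1745]
ee_rot: [2.379, 2.051, 0.0]
ft_force: [2.9, -1.0, -4.6]
grip_width: 0.0158
grasp_force: 20.0
```

```bash
python3 go.py .5214 -.1833 .174 81.5; python3 -c "
import numpy as np
for h in np.arange(1.3,-.01,-.13): print(round(h,2),round(-8.5*(np.cos(h)-np.cos(1.3)),2),round(8.5*(np.sin(1.3)-np.sin(h)),2))"
```

```text
t 15.6 pos [ 0.5227 -0.183   0.1745] yaw 81.52 tilt [ 0.0004 -0.0001 -1.    ] F [ 2.9073 -1.0203 -4.5561] M [-0.4548 -0.8449  0.0113] w 0.015771761103300818 q [ 0.5856  0.488  -0.4947  2.0131  0.3441  0.7208 -0.2698]
d [-0.05 -0.12  0.05] twist 0.0
1.3 -0.0 0.0
1.17 -1.04 0.36
1.04 -2.03 0.86
0.91 -2.94 1.48
0.78 -3.77 2.21
0.65 -4.49 3.05
0.52 -5.1 3.97
0.39 -5.59 4.96
0.26 -5.94 6.01
0.13 -6.15 7.09
-0.0 -6.23 8.19
```

carry_out(deltas="0 -0.5 0 0.15 0; 0 -1.04 0 0.36 0; 0 -1.55 0 0.6 0; 0 -2.03 0 0.86 0; 0 -2.03 0 0.86 0")

```text
time_s: 16.23
tool_pos: [0.5199, -0.202, 0.1663]
ee_rot: [-2.379, -2.052, -0.002]
ft_force: [2.0, 3.8, 0.8]
grip_width: 0.0161
grasp_force: 20.0
```

```bash
python3 go.py
```

```text
t 16.23 pos [ 0.5199 -0.202   0.1663] yaw 81.56 tilt [ 0.0008  0.001  -1.    ] F [1.991  3.8398 0.8205] M [ 0.9447 -0.6217  0.0751] w 0.01612605302821772 q [ 0.6145  0.5028 -0.4887  2.0122  0.3535  0.7081 -0.242 ]
```

carry_out(deltas="0 -0.47 0 0.3 0; 0 -0.91 0 0.62 0; 0 -1.34 0 0.98 0; 0 -1.74 0 1.35 0; 0 -2.11 0 1.76 0")

```text
time_s: 16.85
tool_pos: [0.5166, -0.2238, 0.1491]
ee_rot: [2.379, 2.051, 0.0]
ft_force: [-0.4, 2.0, 7.4]
grip_width: 0.016
grasp_force: 20.0
```

carry_out(deltas="0 -0.35 0 0.43 0; 0 -0.67 0 0.88 0; 0 -0.96 0 1.35 0; 0 -1.2 0 1.85 0; 0 -1.45 0 2.34 0")

```text
time_s: 17.48
tool_pos: [0.5142, -0.2391, 0.1257]
ee_rot: [2.379, 2.049, -0.001]
ft_force: [-0.8, -0.8, 8.7]
grip_width: 0.0164
grasp_force: 20.0
```

```bash
python3 go.py .5121 -.2449 .092 81.5
```

```text
t 17.48 pos [ 0.5142 -0.2391  0.1257] yaw 81.48 tilt [ 0.0004 -0.0016 -1.    ] F [-0.8117 -0.786   8.6764] M [-0.0297  0.0038 -0.0257] w 0.016431538662344206 q [ 0.6458  0.5646 -0.4501  2.0263  0.4053  0.636  -0.2226]
d [-0.6  -0.12  3.37] twist -0.0
```

carry_out(deltas="0 -0.25 0 0.7 0; 0 -0.45 0 1.4 0; 0 -0.58 0 2.1 0; 0 -0.66 0 2.8 0; 0 -0.68 0 3.3 0")

```text
time_s: 18.1
tool_pos: [0.5131, -0.2466, 0.0925]
ee_rot: [2.379, 2.048, -0.002]
ft_force: [-0.8, -3.6, 7.5]
grip_width: 0.0162
grasp_force: 20.0
```

carry_out(deltas="0 0 0 0.1 0; 0 0 0 0.2 0; 0 0 0 0.2 0")

```text
time_s: 18.48
tool_pos: [0.5131, -0.2466, 0.0906]
ee_rot: [2.38, 2.048, -0.002]
ft_force: [0.8, -3.9, 5.2]
grip_width: 0.0166
grasp_force: 20.0
```

```bash
python3 go.py .5121 -.2449 .092 81.5
```

```text
t 18.48 pos [ 0.5131 -0.2466  0.0906] yaw 81.45 tilt [ 0.0001 -0.0023 -1.    ] F [ 0.7792 -3.935   5.2446] M [-0.8063 -0.1585 -0.0307] w 0.01657942336047794 q [ 0.6292  0.6142 -0.4121  2.0463  0.4486  0.5669 -0.2487]
d [ 0.16 -0.12 -0.14] twist -0.001
```

carry_out(deltas="0 0.1 0 0.15 0; 0 0.1 0 0.3 0; 0 0.1 0 0.4 0; 0 0.1 0 0.4 0")

```text
time_s: 18.98
tool_pos: [0.5131, -0.2463, 0.0866]
ee_rot: [2.38, 2.048, -0.003]
ft_force: [-0.9, -5.4, 5.4]
grip_width: 0.0164
grasp_force: 20.0
```

```bash
python3 go.py .5121 -.2449 .092 81.5; python3 - <<'E'
from fit import *
S=manip.read_camera("scene")
cv2.imwrite("pics/clamp.png",cv2.resize(S["frame"][165:255,280:400],(800,600),interpolation=cv2.INTER_CUBIC))
E
```

```text
t 18.98 pos [ 0.5131 -0.2463  0.0866] yaw 81.42 tilt [ 0.0001 -0.0029 -1.    ] F [-0.9454 -5.3831  5.3726] M [-1.1674 -0.0998 -0.0066] w 0.01641769032501752 q [ 0.6241  0.6194 -0.4065  2.0493  0.4538  0.5584 -0.2548]
d [ 0.12 -0.12 -0.54] twist -0.001
```

View pics/clamp.png

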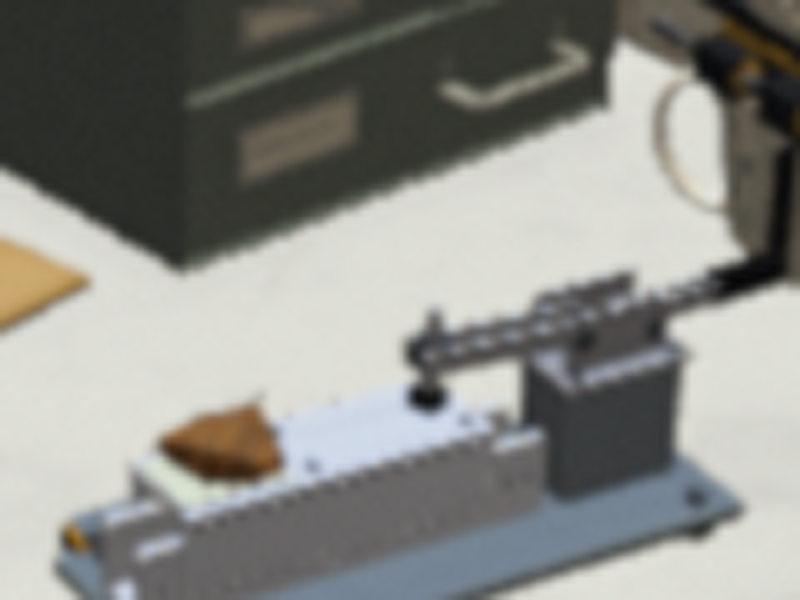

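The rubber foot rests on the carrier at crop (428,395), and the handle is nearly flat. To be sure it reaches its stop, I'll release it and press down from above with closed fingertips.

carry_out(deltas="0.5 0 0 0 0; 0.5 0 0 0 0; 0.5 0 0 0 0; 0.5 0 0 -3 0; 0.5 0 0 -6 0")

```text
time_s: 19.65
tool_pos: [0.5129, -0.2434, 0.1462]
ee_rot: [-2.378, -2.051, 0.001]
ft_force: [0.3, 0.0, 0.1]
grip_width: 0.0466
grasp_force: 0.0
```

carry_out(deltas="0 0.2 -0.1 0 0; 0 0.2 -0.1 0 0; 0 0.2 -0.1 0 0; 0 0.2 -0.1 0 0; 0 0.2 -0.1 0 0")

```text
time_s: 20.27
tool_pos: [0.5125, -0.2416, 0.1455]
ee_rot: [-2.379, -2.051, 0.0]
ft_force: [1.5, 0.2, -1.1]
grip_width: 0.0023
grasp_force: 0.0
```

```bash
python3 go.py .5128 -.2449 .120 81.5
```

```text
t 20.27 pos [ 0.5125 -0.2416  0.1455] yaw 81.53 tilt [-0.0007  0.0004 -1.    ] F [ 1.4869  0.1769 -1.08  ] M [-0.0668 -0.0913  0.0113] w 0.0023259398052371373 q [ 0.6696  0.5396 -0.4731  2.0099  0.3817  0.6789 -0.195 ]
d [-0.32  0.08  2.55] twist 0.0
```

carry_out(deltas="0 -0.2 0.05 1.5 0; 0 -0.2 0.05 2.3 0; 0 -0.2 0.05 2.6 0; 0 -0.2 0.05 2.6 0; 0 -0.2 0.05 2.6 0")

```text
time_s: 20.9
tool_pos: [0.513, -0.2437, 0.1202]
ee_rot: [2.379, 2.051, 0.0]
ft_force: [-0.1, 0.6, 0.2]
grip_width: 0.0003
grasp_force: 0.0
```

```bash
python3 go.py
```

```text
t 20.9 pos [ 0.513  -0.2437  0.1202] yaw 81.53 tilt [ 0.0002 -0.0001 -1.    ] F [-0.0517  0.637   0.1938] M [-0.0308 -0.081  -0.0327] w 0.0002507955114961597 q [ 0.6531  0.5738 -0.4485  2.0279  0.4127  0.6272 -0.2195]
```

carry_out(deltas="0 0 0 0.1 0; 0 0 0 0.2 0; 0 0 0 0.3 0; 0 0 0 0.3 0")

```text
time_s: 21.4
tool_pos: [0.5128, -0.2437, 0.1169]
ee_rot: [-2.379, -2.051, 0.0]
ft_force: [0.3, -0.0, 0.2]
grip_width: 0.0005
grasp_force: 0.0
```

```bash
python3 go.py
```

```text
t 21.4 pos [ 0.5128 -0.2437  0.1169] yaw 81.52 tilt [-0.0001  0.     -1.    ] F [ 0.2572 -0.0189  0.159 ] M [-0.0496 -0.0298 -0.0053] w 0.0004727518807131049 q [ 0.6507  0.578  -0.4452  2.0304  0.4164  0.6209 -0.2228]
```

carry_out(deltas="0 0 0 0.1 0; 0 0 0 0.2 0; 0 0 0 0.3 0; 0 0 0 0.4 0; 0 0 0 0.4 0")

```text
time_s: 22.02
tool_pos: [0.5127, -0.2437, 0.1129]
ee_rot: [-2.379, -2.051, 0.0]
ft_force: [0.0, -0.3, 0.5]
grip_width: 0.0009
grasp_force: 0.0
```

```bash
python3 go.py
```

```text
t 22.02 pos [ 0.5127 -0.2437  0.1129] yaw 81.53 tilt [-0.0002  0.     -1.    ] F [ 0.0219 -0.3228  0.4726] M [-0.0307 -0.0822 -0.0174] w 0.0008678194891626695 q [ 0.6475  0.5835 -0.441   2.0333  0.4213  0.6127 -0.2272]
```

```bash
python3 - <<'E'
from fit import *
S=manip.read_camera("scene")
h=np.array([.52474,-.16079]);a=np.radians(81.5);u=np.array([np.cos(a),np.sin(a)])
big=cv2.resize(S["frame"][180:240,330:410],(800,600),interpolation=cv2.INTER_CUBIC)
for ang,col in((0,(0,255,0)),(-.1,(0,0,255)),(.1,(255,0,0))):
    P=[[*(h-r*np.cos(ang)*u),.092+r*np.sin(ang)] for r in(.0,.038,.085,.112)]
    uv=(proj(S,P)+.5-[330,180])*10-.5
    for p in uv: cv2.circle(big,tuple(int(v) for v in p),3,col,-1)
cv2.imwrite("pics/h2.png",big)
E
```

```text
(no output)
```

View pics/h2.png

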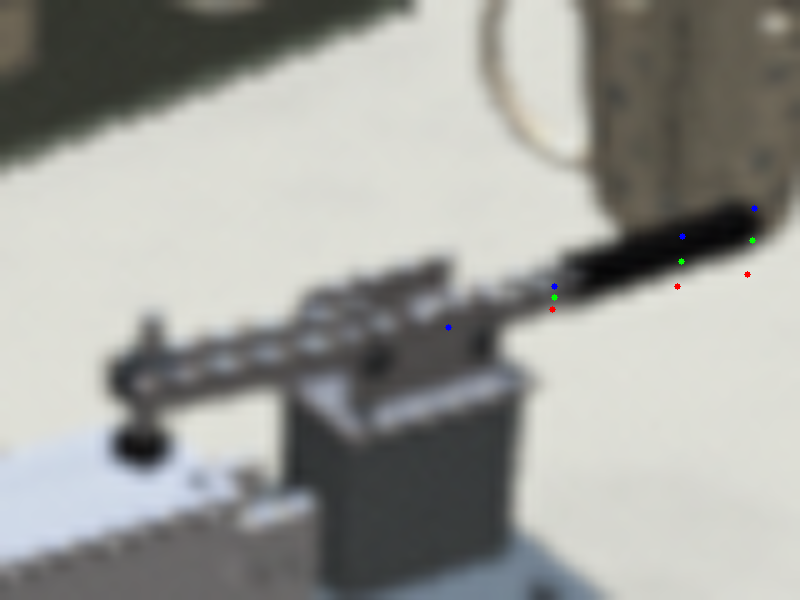

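The sleeve runs from (570,275) to (755,220), and its slope matches h ≈ 0 (green dots). The fingertips don't show where I expected them, so I'll check where they project.

```bash
python3 - <<'E'
from fit import *
S=manip.read_camera("scene");T=manip.read_camera("top");s=manip.read_state();p=s["tool_pos"]
P=np.array([p,p-[0,0,.019],p+[0,0,.1]])
print((proj(S,P)+.5-[330,180])*10, s["time_s"])
def up(c,x,y,w,h,W,H):return cv2.resize(c["frame"][y:y+h,x:x+w],(W,H),interpolation=cv2.INTER_CUBIC)
a=up(S,340,130,100,100,600,600)
b=up(T,390,200,40,120,200,600)
for q in (proj(S,P)+.5-[340,130])*6: cv2.circle(a,tuple(int(v) for v in q),3,(0,0,255),-1)
cv2.imwrite("pics/h3.png",np.hstack([a,b]))
m=manip.silhouettes(S,"clamp_handle");print([(q["score"],q["bbox"]) for q in m])
E
```

```text
[[ 683.88080552  199.97832351]
 [ 678.17523698  256.28871812]
 [ 714.91589181 -107.88609435]] 22.175
[(0.7, [394.5, 207.3, 28.2, 15.4])]
```

View pics/h3.png

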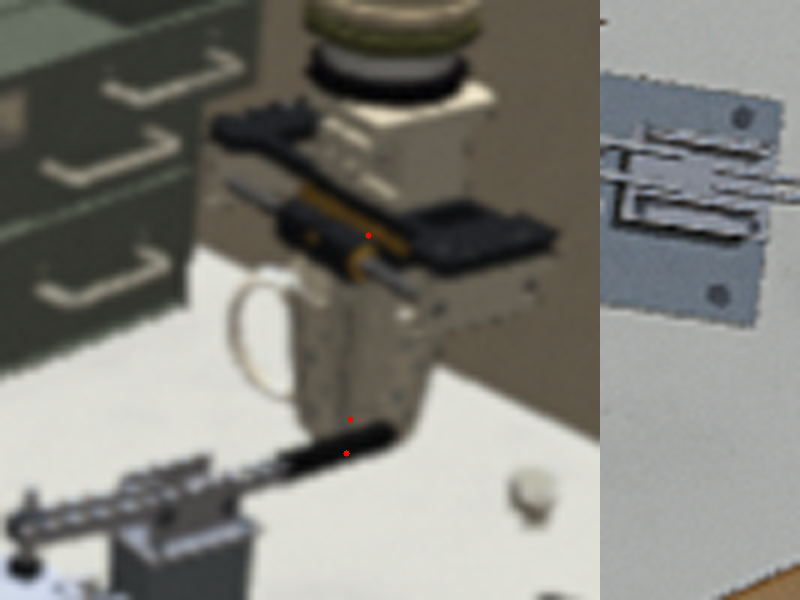

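The fingers end right at the sleeve's top edge, near (350,432). I'll lower further in small steps and watch the force.

carry_out(deltas="0 0 0 0.1 0; 0 0 0 0.2 0; 0 0 0 0.2 0")

```text
time_s: 22.6
tool_pos: [0.5128, -0.2437, 0.1109]
ee_rot: [-2.379, -2.051, 0.0]
ft_force: [-0.3, 0.4, -0.1]
grip_width: 0.0005
grasp_force: 0.0
```

```bash
python3 go.py
```

```text
t 22.6 pos [ 0.5128 -0.2437  0.1109] yaw 81.52 tilt [-0.0002  0.     -1.    ] F [-0.2755  0.4494 -0.0651] M [-0.0287 -0.0788 -0.0698] w 0.0005394543776364717 q [ 0.6458  0.5861 -0.4389  2.0347  0.4237  0.6085 -0.2294]
```

carry_out(deltas="0 0 0 0.15 0; 0 0 0 0.3 0; 0 0 0 0.4 0; 0 0 0 0.4 0")

```text
time_s: 23.1
tool_pos: [0.5127, -0.2437, 0.1069]
ee_rot: [-2.379, -2.051, 0.0]
ft_force: [-0.2, 0.3, -0.5]
grip_width: -0.0001
grasp_force: 0.0
```

```bash
python3 go.py; python3 - <<'E'
from fit import *
S=manip.read_camera("scene")
m=manip.silhouettes(S,"clamp_handle");print([(q["score"],q["bbox"]) for q in m])
f=S["frame"].sum(2)
print(f[196:214,384:408]//3)
E
```

```text
t 23.1 pos [ 0.5127 -0.2437  0.1069] yaw 81.52 tilt [-0.0002  0.0001 -1.    ] F [-0.2462  0.2672 -0.4668] M [-0.0303 -0.0051 -0.0313] w -0.00011978040709572139 q [ 0.6425  0.5916 -0.4345  2.0376  0.4285  0.6003 -0.2337]
[(0.71, [393.9, 207.2, 24.2, 8.7])]
[[203 191 179 163 131  93  79  84  88  88  85  83  77  72  81  89  92  91
   91  91  91  84  82  88]
 [217 213 209 195 159 109  80  77  84  88  88  82  75  73  82  88  92  92
   92  91  94  91  90  90]
 [219 220 219 215 189 132  86  74  78  86  86  79  72  75  81  87  90  90
   87  87  94  97  93  85]
 [218 218 219 217 199 147  91  78  81  88  89  80  75  80  81  82  83  78
   70  72  80  88  88  80]
 [218 217 218 218 206 167 111  86  88  92  92  85  79  78  73  67  61  52
   41  39  49  67  80  82]
 [218 219 219 218 214 195 151 107  90  90  89  84  74  63  51  39  34  25
   20  18  23  41  68  89]
 [219 219 219 220 219 212 189 140  89  76  71  59  45  34  27  21  19  16
   15  13  11  28  65 107]
 [219 219 218 217 208 197 182 139  72  43  36  29  22  17  16  14  14  11
   10  10  22  52  98 147]
 [218 210 195 184 163 130 106  73  3
[... 274 characters left out ...]
03  80  65  36  15  10  11  17  33  50  70 104 135 155 182 204 211
  213 218 221 221 220 219]
 [118  93  71  55  29  22  33  49  70 103 135 153 183 206 211 216 220 221
  220 221 220 220 219 219]
 [ 88  82  71  59  57  75 105 135 154 180 205 212 217 220 221 219 219 219
  219 219 221 219 219 219]
 [ 95 109 113 116 130 156 180 204 210 216 220 221 220 219 219 219 219 220
  219 220 220 219 220 219]
 [156 172 177 183 194 208 215 219 219 219 219 219 218 218 218 218 219 219
  218 219 219 219 219 219]
 [206 214 214 215 217 220 220 218 219 218 219 218 219 218 219 220 219 219
  220 219 219 218 218 218]
 [220 220 220 220 220 219 220 219 219 219 218 219 219 219 219 220 219 219
  219 219 219 218 218 218]]
```

```bash
python3 - <<'E'
from fit import *
print(manip.tips_ahead)
for n in("scene","top"): np.save(n+"_dn.npy",manip.read_camera(n)["frame"])
E
```

```text
0.019
```

carry_out(deltas="0 0 0 -5 0; 0 0 0 -10 0; 0 0 0 -15 0; 0 5 0 -17 0; 0 10 0 -18 0")

```text
time_s: 23.92
tool_pos: [0.528, -0.1442, 0.2886]
ee_rot: [2.38, 2.047, 0.002]
ft_force: [0.7, 0.1, -0.6]
grip_width: 0.0003
grasp_force: 0.0
```

```bash
python3 go.py; python3 - <<'E'
from fit import *
for n in("scene","top"):
    c=manip.read_camera(n);np.save(n+"_up.npy",c["frame"])
    d=np.abs(c["frame"].astype(int)-np.load(n+"_dn.npy")).sum(2)
    P=[[.5127,-.2437,.1069],[.5127,-.2437,.0879]];print(n,proj(c,P))
    if n=="scene": print(d[186:212,380:416])
    print([(q["score"],np.round(q["bbox"],1)) for q in manip.silhouettes(c,"clamp_handle")[:2]],[(q["score"],np.round(q["uv"],1)) for q in manip.spot_point(c,"handle_grip")[:2]])
    h=np.array([.52474,-.16079]);a=np.radians(81.5);u=np.array([np.cos(a),np.sin(a)])
    print(proj(c,[[*(h-r*u),.092] for r in(0,.038,.085,.112)]))
    if n=="top": print(c["frame"].sum(2)[228:256:1,410:470:2]//3)
E
```

```text
t 23.93 pos [ 0.528  -0.1442  0.2886] yaw 81.4 tilt [ 0.0024 -0.0008 -1.    ] F [ 0.7095  0.0999 -0.5515] M [-0.0705 -0.1211  0.0287] w 0.0002807839808287567 q [ 0.6022  0.3542 -0.5875  1.8978  0.2384  0.9564 -0.2449]
scene [[397.71652375 201.33083843]
 [397.1477753  206.94034471]]
[[ 4  1  2  7  3  5  3  1  4  4  2  2  2  3  6 12 46 82 83 50 23  9 19 36
  42 31 16  3  0  8 15 16 31 33 22  8]
 [ 3  4  6  4  5  0  5  5  1  1  5  0  3  3 13 29 61 95 84 34 12 22 10 31
  38 30 14  0 17  7 15  8 19 12 14 22]
 [ 5  3  1  3  3  3  2  5  0  1  0  6  6 12 26 45 73 92 84 40  4  9 12 37
  39 31 16  6  2  0  6  1  5  1  8  6]
 [ 5  4  1  4  0  4  3  7  4  3  3  0  3 13 28 47 66 79 66 55 36 25 38 33
  23  9  6  6  1  2  3  3  0  1  4  5]
 [ 0  3  0  1  4  1  2  1  3  7  2  2  2 12 27 40 49 50 43 49 41 32 31 17
   4 13  2  6  2  4  0  2  4  3  4  2]
 [ 4  5  3  3  4  3  2  3  7  1  2  2  6 14 32 33 32 23 28 48 54 34 12 12
  22 11  5  6  2  2  4  7  3  2  4  2]
 [ 4  3  3  4  8  6  5  6  3  1  2  3  0 16 32 35 56 51 38 52 50 36 15 13
  23  4  5  5  1  2  4  4  3  2  4  4]
 [ 3  2  5  5  1  2  2  3 
[... 5332 characters left out ...]
 61  57  62  63  63  55
   58  60  61  63  60  67 170 177 171 170 171 172]
 [117 116 124  30  66  60  68  64  65  60  62  60  61  61  61  59  61  58
   67  62  59  61  61  54  42 173 172 171 170 172]
 [118 119 121  35  60  68  62  62  59  58  64  62  63  61  62  59  61  60
   56  62  63  59  61  58  53 115 174 175 171 173]
 [117 116 105  41  61  60  54  57  67  60  63  60  58  63  57  60  57  59
   60  59  59  61  60  60  59  80 176 172 173 174]
 [119 101  69  49  68  59  90  55  57  60  67  64  60  61  64  62  59  58
   61  58  61  59  62  58  58  68 180 175 174 173]
 [118  83  64  54  64  61 138  57  66  63  62  54  62  61  55  59  62  57
   60  63  61  63  60  59  60  82 177 173 171 171]]
```

```bash
python3 go.py .513 -.2437 .125 81.5 .513 -.2437 .107 81.5
```

```text
t 24.23 pos [ 0.5271 -0.146   0.2866] yaw 81.46 tilt [-0.0009 -0.0005 -1.    ] F [ 0.4587 -0.2275  0.5779] M [-0.0463 -0.0752 -0.0391] w 0.0007304505410598553 q [ 0.6033  0.357  -0.5855  1.899   0.2394  0.9557 -0.2418]
d [-9.87  0.07 16.17] twist -0.001
d [-9.86  0.07 17.97] twist -0.001
```

carry_out(deltas="0 -5 0.05 1 0; 0 -9.9 0.07 4 0; 0 -9.9 0.07 9 0; 0 -9.9 0.07 14 0; 0 -9.9 0.07 17 0")

```text
time_s: 24.85
tool_pos: [0.5117, -0.2443, 0.114]
ee_rot: [-2.38, -2.046, 0.003]
ft_force: [0.6, -1.0, 0.5]
grip_width: 0.0005
grasp_force: 0.0
```

carry_out(deltas="0 0 0 0.5 0; 0 0 0 0.9 0; 0 0 0 1.1 0; 0 0 0 1.3 0; 0 0 0 1.3 0")

```text
time_s: 25.48
tool_pos: [0.5138, -0.243, 0.1045]
ee_rot: [2.379, 2.051, 0.0]
ft_force: [-0.6, -0.3, -0.5]
grip_width: 0.0005
grasp_force: 0.0
```

```bash
python3 go.py
```

```text
t 25.48 pos [ 0.5138 -0.243   0.1045] yaw 81.52 tilt [ 0.0006 -0.0005 -1.    ] F [-0.5717 -0.3111 -0.481 ] M [-0.0899 -0.0886  0.0584] w 0.0005228008478979326 q [ 0.6424  0.596  -0.4377  2.0383  0.4378  0.5968 -0.2444]
```

carry_out(deltas="0 0 0 0.15 0; 0 0 0 0.3 0; 0 0 0 0.45 0; 0 0 0 0.5 0; 0 0 0 0.5 0")

```text
time_s: 26.1
tool_pos: [0.5137, -0.243, 0.0994]
ee_rot: [2.379, 2.051, -0.0]
ft_force: [-1.5, 0.5, 6.6]
grip_width: 0.0006
grasp_force: 3.2
```

```bash
python3 go.py
```

```text
t 26.1 pos [ 0.5137 -0.243   0.0994] yaw 81.52 tilt [ 0.0002 -0.0006 -1.    ] F [-1.4554  0.4919  6.5592] M [-0.1261  0.2265  0.019 ] w 0.0005623178528507376 q [ 0.638   0.603  -0.4319  2.0416  0.4441  0.5868 -0.25  ]
```

carry_out(deltas="0 0 0 0.05 0; 0 0 0 0.1 0; 0 0 0 0.1 0")

```text
time_s: 26.48
tool_pos: [0.5137, -0.2432, 0.0986]
ee_rot: [2.379, 2.05, -0.001]
ft_force: [-2.4, -0.2, 8.5]
grip_width: 0.0003
grasp_force: 4.1
```

```bash
python3 go.py
```

```text
t 26.48 pos [ 0.5137 -0.2432  0.0986] yaw 81.51 tilt [ 0.0002 -0.0008 -1.    ] F [-2.3921 -0.1538  8.4969] M [-0.1608  0.327  -0.0473] w 0.0003367140032451985 q [ 0.6372  0.6041 -0.4307  2.0422  0.4453  0.585  -0.2511]
```

carry_out(deltas="0 0 0 0.1 0; 0 0 0 0.2 0; 0 0 0 0.3 0; 0 0 0 0.3 0")

```text
time_s: 26.98
tool_pos: [0.5138, -0.2433, 0.097]
ee_rot: [2.378, 2.05, -0.001]
ft_force: [-6.7, 0.2, 26.1]
grip_width: 0.0003
grasp_force: 13.0
```

```bash
python3 go.py
```

```text
t 26.98 pos [ 0.5138 -0.2433  0.097 ] yaw 81.51 tilt [ 0.0008 -0.0021 -1.    ] F [-6.7111  0.2141 26.1007] M [0.1103 1.4709 0.0373] w 0.00034261541845378735 q [ 0.6347  0.6058 -0.4279  2.0438  0.4487  0.5808 -0.2544]
```

The force rose to 26 N, well above the 7–12 N that moves the handle, so it is at its end stop. I'll lift away.

carry_out(deltas="0 0 0 -1 0; 0 0 0 -5 0; 0 0 0 -10 0; 0 0 0 -15 0; 0 0 0 -20 0")

```text
time_s: 27.6
tool_pos: [0.5134, -0.2427, 0.2966]
ee_rot: [-2.379, -2.051, -0.0]
ft_force: [-0.4, -0.7, 0.7]
grip_width: 0.0006
grasp_force: 0.0
```

```bash
python3 go.py; python3 - <<'E'
from fit import *
c=manip.read_camera("scene");f=c["frame"];g=np.load("scene_up.npy")
d=np.abs(f.astype(int)-g).sum(2)>60
print("changed near carrier/clamp",d[200:260,280:375].sum(),"sleeve",d[200:215,385:408].sum())
y,x=np.where((f.sum(2)<75)&(np.indices(d.shape)[1]>384)&(np.indices(d.shape)[1]<408)&(np.indices(d.shape)[0]>196)&(np.indices(d.shape)[0]<214))
print("sleeve slope",np.polyfit(x,y,1)); y,x=np.where((g.sum(2)<75)&(np.indices(d.shape)[1]>384)&(np.indices(d.shape)[1]<408)&(np.indices(d.shape)[0]>196)&(np.indices(d.shape)[0]<214));print(np.polyfit(x,y,1))
E
```

```text
t 27.6 pos [ 0.5134 -0.2427  0.2966] yaw 81.53 tilt [-0.0002  0.0003 -1.    ] F [-0.4455 -0.6985  0.7436] M [-0.0864 -0.101  -0.0672] w 0.0006136326816569826 q [ 0.7631  0.3737 -0.5753  1.8439  0.239   0.9933 -0.0601]
changed near carrier/clamp 122 sleeve 102
sleeve slope [-3.02398801e-01  3.25024288e+02]
[ -0.33997648 339.01790382]
```

```bash
python3 -c "
from cell import manip
print(manip.finish_job())"
```

```text
the job is handed in; nothing more can be done
None
```

I loaded the carrier with the stone at the end away from the clamp, and it dropped about 9 mm over the key to sit fully down. I then swung the handle flat and pressed it to its end stop at 26 N; the camera showed the foot on the carrier. The job is handed in at about 28 s; I didn't check the bystanders again at the end.

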